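# Clear the paint scale and close its draught cover

### The arm

A 7-joint arm with a two-finger parallel gripper is mounted at the origin on the work surface. World frame = base frame: x ahead of the robot, y to its left, z up, the work surface at z = 0. Lengths are in m, angles in rad, forces in N, time in s.
With the tool pointing down it reaches from about 0.4 to 0.9 m from the base axis. Payload 5.5 kg.
Tool frame: the origin (TCP) lies midway between the tips of the shut fingers; the grasp point (between the pads) lies 19 mm behind it (manip.grip_depth is the distance from the TCP to the grasp point, in m); z points along the fingers, y is the line along which they close (so a half turn about z gives the same grasp; the last joint's range is limited). The gripper opens to 92 mm and grips with 3 to 60 N. Pads are 19 mm wide; open, the fingers measure 130 mm over their backs; the gripper's body (75 mm by 190 mm) begins 47 mm behind the grasp point.
Start: joints at [1.56, 0.501, -0.427, 1.55, 0.221, 1.138, -0.21], TCP at [0.176, -0.626, 0.227] pointing down, gripper open.
Joint ranges: [-2.88, 2.88], [-0.31, 2.03], [-1.54, 1.56], [0.2, 2.42], [-1.41, 4.55], [0.19, 2.02], [-2.57, 2.57]. Speed limits (rad/s): [2.57, 2.57, 3.14, 3.14, 3.14, 3.14, 3.14].

### API

Orientations are given as a unit quaternion [x, y, z, w].
In Python, from bench import manip, effector, viewer gives the robot as it stands. Calls block until the motion is done:
- manip.move_pose(position, orientation): joint-space move of the TCP to a pose.
- manip.servo_line(position, ori=None, vel=0.15): straight line of the TCP; ori=None keeps the orientation; vel is the mean speed in m/s.
- manip.movej(angles): joint-space move.
- effector.open_jaws() and effector.close(f_grip=None): open the fingers fully, or close them until they stop; f_grip is the grip in N (None keeps the last).
- manip.sleep(seconds).
- manip.solve_ik(position, orientation): joint angles nearest the present ones, or None.
- viewer.get_image(name): name is "side" or "top"; returns the picture (400x640x3 uint8, red, green, blue); there is no depth.
- viewer.get_calibration(name): a dict with "vfov" (degrees; the focal length in pixels is half the picture's height over the tangent of half this angle, whatever the lens; pixels are square), "cx", "cy" (the principal point, pixels), "eye" and "attitude" of the camera in the world. Camera axes: x right, y down, z forward; pixel columns grow to the right and rows downward; lengths in m; the calibration is good to about 2 mm. A picture is of the moment at which its call begins. get_calibration takes no time and is no camera call.
A pose or a line that the arm cannot do raises manip.PlanningError and nothing moves.
- manip.hand_in(): hands the job in; it is judged then, once.
Readings, each from a call of its own:
- manip.current_clock(): time.
- manip.current_q(): joint angles.
- manip.current_joint_velocities(): joint speeds.
- manip.current_tau(): joint torques, N m.
- manip.current_tool_pos(): TCP position.
- manip.current_tcp_rot(): TCP orientation.
- manip.current_force(): force on the tool from outside, world axes, zero at the start.
- manip.current_wrist_torque(): the same for the moment, N m.
- manip.current_finger_gap(): finger opening in m.
- manip.current_gripper_force(): force on a finger pad.
Only numpy, scipy, OpenCV 4.12 (cv2) and the standard library are available. Lean on these libraries where they do the work, as an engineer would, in place of code of your own. Each camera call takes 0.05 s, during which the arm holds its last target. There are 200 camera calls.

### The job

The tinting is weighed: lift the canister by its red handle off the paint-mixing scale and set it down upright in the middle of the round plate of the yellow-columned stand, gently - the plate's height has been changed, so feel for it; do not drop the canister onto it or press it down hard. Then lower the scale's clear cover by its orange bar all the way down onto its red stops without letting it fall shut, and leave everything else on the bench where it is.

Things in the scene. Friction and masses are not known exactly. Their poses are not given: they have to be found in the camera images.
- canister: closed metal canister, 80 mm across, its body and cap 107 mm tall, about 0.5 kg, with a rigid overhead handle; origin under its centre, z up, the handle's red grip runs along its x axis
- canister_grip (a point): centre of the red grip (62 mm long along the canister's x, 14 mm wide, 16 mm high), 152 mm above the canister's underside; 45 mm of free space between its centre and the cap below
- scale: grey paint-mixing scale, fixed to the bench: base 225 x 190 x 50 mm, round steel pan 116 mm across whose top is 60 mm above the bench; origin on the bench under the pan's centre, x axis away from the display towards the cover's hinge
- cover (a joint): the scale's clear cover with blue frame (142 long x 180 wide x 10 mm thick): angle in rad about its hinge, 0 = level, down on the two red stops, about 1.5 = standing upright as at the start; its hinge is slightly stiff: it stays upright, but falls shut if let go below about 1 rad
- cover_hinge (a point): middle of the cover's hinge line, which runs along the scale's y axis, 105 mm behind the pan's centre and 86 mm above the bench
- cover_bar (a point): middle of the cover's round orange bar, 12 mm thick, parallel to the hinge and 205 mm from it, in the cover's plane; 78 mm free between the two arms that carry it, 57 mm free between bar and frame. With the cover at angle a it is 205*cos(a) mm from the hinge towards the display and 205*sin(a) mm above it; the bar can turn between the fingers
- stand: telescopic stand fixed to the bench: dark foot, yellow column, level round plate 140 mm across with a 10 mm black rubber cushion (134 mm across) that gives 2 mm under the canister, 8 mm at most. Origin on the bench under its centre. The cushion's top lies somewhere from 60 to 115 mm above the bench; this height is not reported
- tint_bottle: small white tinting bottle with red cap, 38 mm across, 85 mm tall, standing between the scale and the stand; origin under its centre; to be left alone
- filler_jar: grey jar with yellow label, 64 mm across, 75 mm tall; origin under its centre; to be left alone
- sanding_block: cork sanding block 66 x 115 x 32 mm; origin under its centre; to be left alone
- tape_roll: roll of yellow masking tape lying flat, 100 mm across, 25 mm tall; origin under its centre; to be left alone
- wedge: white plastic trim wedge 150 x 30 x 22 mm along its x axis; origin under its centre; to be left alone
- screwdriver: screwdriver lying on the bench along its x axis; origin on the bench under it; to be left alone
- brush_cup: empty green plastic cup, 72 mm across, 85 mm tall; origin under its centre; to be left alone
There are look-alikes about, which are no part of the job. What is shaped like the stand but blue or purple is not meant. What is shaped like the canister but turquoise is not meant.

How it is judged:
On the way:
1. the canister stands upright on the stand's plate, let go, with the cover still open (horizontal distance between canister and stand below 0.028 m and contact force between canister and stand above 1.5 N and angle between canister's own z axis and vertical below 0.08 rad and contact force between the fingers and canister below 0.1 N and linear speed of canister below 0.03 m/s and value of joint cover above 0.6 rad), for 0.2 s.
At the end, for the whole second after the job is handed in: the canister stands at rest and upright (within 0.08 rad) on the stand's plate, its centre within 28 mm of the stand's axis; the cover is down on its stops (below 0.04 rad) (horizontal distance between canister and stand below 0.028 m and contact force between canister and stand above 1.5 N and angle between canister's own z axis and vertical below 0.08 rad and linear speed of canister below 0.03 m/s and value of joint cover below 0.04 rad); the robot touches nothing.
It fails at once if the canister is dropped (moves faster than 0.2 m/s while no finger touches it) (contact force between the fingers and canister below 0.1 N and linear speed of canister above 0.2 m/s).
It fails at once if the canister is pressed or knocked onto the stand with more than 45 N (contact force between canister and stand above 45 N).
It fails at once if the canister is tipped by more than 0.5 rad (angle between canister's own z axis and vertical above 0.5 rad).
It fails at once if the cover falls or is slammed: it turns faster than 1.2 rad/s below 0.35 rad (value of joint cover below 0.35 rad and velocity of joint cover below -1.2 rad/s).
It fails at once if another thing on the bench is moved by more than 25 mm (distance of any of tint_bottle, filler_jar, sanding_block, tape_roll, wedge, screwdriver, brush_cup from where it was at the start of the episode above 0.025 m).
It also fails if it takes over 72 s, if anything falls off the work surface, if the arm or the gripper's body presses on something with over 40 N, if the wrist force passes 120 N, or if a joint passes its speed limit or range.

## Working session

There is one attempt and no reset: what is moved stays moved. The work goes in short steps, each a Python script; the robot and the scene stay as the last script left them, time stands still between calls to the robot, and variables do not carry over. Pictures are saved under pics/ and viewed, at most 10 in all, crops included, and the job is handed in when it is done.

```bash
ls; mkdir -p pics
python3 - <<'E'
from bench import manip, effector, viewer
import cv2
for n in("side","top"):
    im=viewer.get_image(n); cv2.imwrite(f"pics/{n}0.png",im[...,::-1]); print(n,viewer.get_calibration(n))
print(manip.current_clock(),manip.current_tool_pos(),manip.current_tcp_rot(),manip.current_force(),manip.grip_depth)
E
```

```text
pics
side {'vfov': 52.22405812242095, 'cx': 310.5293343174174, 'cy': 199.11473803117394, 'eye': array([-0.00774867,  0.53437786,  0.89969716]), 'attitude': array([-0.35968748,  0.84380129, -0.36522649,  0.15885184])}
top {'vfov': 49.10761277176395, 'cx': 311.3784458505929, 'cy': 202.38858066765056, 'eye': array([0.33410562, 0.010323  , 1.53356248]), 'attitude': array([-0.70340566,  0.70523618, -0.06195067,  0.06343914])}
0.1 [ 0.17552942 -0.62520209  0.22576588] [ 9.90642810e-01  1.36477317e-01 -9.11150393e-05 -8.70006371e-04] [-0.46418188  0.12464528  0.6631255 ] 0.0188
```

View pics/side0.png

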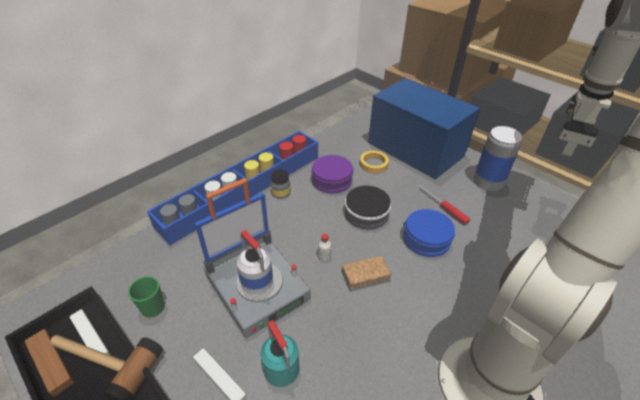

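View pics/top0.png

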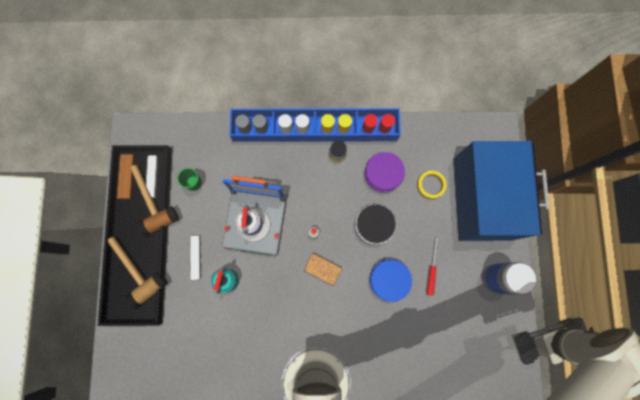

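```bash
cat > h.py <<'E'
from bench import manip, effector, viewer
import cv2, numpy as np
from scipy.spatial.transform import Rotation as R
C={n:viewer.get_calibration(n) for n in("side","top")}
def ray(n,p):
    c=C[n]; f=200/np.tan(np.radians(c["vfov"]/2))
    d=R.from_quat(c["attitude"]).apply([(p[0]-c["cx"])/f,(p[1]-c["cy"])/f,1.]); return c["eye"],d/np.linalg.norm(d)
def plane(n,p,z):
    e,d=ray(n,p); return e+d*(z-e[2])/d[2]
def tri(ps,pt):
    (a,u),(b,v)=ray("side",ps),ray("top",pt)
    s,t=np.linalg.lstsq(np.c_[u,-v],b-a,rcond=None)[0]
    return (a+s*u+b+t*v)/2, np.linalg.norm(a+s*u-b-t*v)
def blobs(n,im,hlo,hhi,smin,vmin,roi,amin=6,vmax=255,smax=255):
    x0,y0,x1,y1=roi; h=cv2.cvtColor(im,cv2.COLOR_RGB2HSV)
    H=h[...,0].astype(int); m=((H>=hlo)&(H<=hhi)) if hlo<=hhi else ((H>=hlo)|(H<=hhi))
    m&=(h[...,1]>=smin)&(h[...,1]<=smax)&(h[...,2]>=vmin)&(h[...,2]<=vmax)
    k=np.zeros_like(m); k[y0:y1,x0:x1]=1; m=(m&k).astype(np.uint8)
    c,_=cv2.findContours(m,cv2.RETR_EXTERNAL,cv2.CHAIN_APPROX_NONE)
    out=[]
    N,L,S,ce=cv2.connectedComponentsWithStats(m)
    for i in range(1,N):
        if S[i,4]>=amin: out.append((S[i,4],ce[i],np.argwhere(L==i)[:,::-1]))
    return sorted(out,key=lambda o:-o[0])
E
python3 - <<'E'
from h import *
np.set_printoptions(precision=4,suppress=True)
S=cv2.imread("pics/side0.png")[...,::-1].copy();T=cv2.imread("pics/top0.png")[...,::-1].copy()
def show(t,n,im,*a,**k):
    for A,c,p in blobs(n,im,*a,**k)[:5]:
        print(t,n,A,c,cv2.minAreaRect(p.astype(np.float32)))
show("red","side",S,174,5,140,90,(215,220,345,340)); show("red","top",T,174,5,140,90,(205,195,330,300))
show("orange","side",S,4,14,140,120,(200,175,255,225)); show("orange","top",T,4,14,140,120,(215,170,295,200))
show("black","side",S,0,180,0,0,(335,175,400,235),vmax=60); show("black","top",T,0,180,0,0,(350,198,405,250),vmax=60)
a=cv2.resize(S[170:340,190:410],None,fx=3,fy=3,interpolation=2); cv2.imwrite("pics/c1.png",a[...,::-1])
b=cv2.resize(T[160:300,210:410],None,fx=4,fy=4,interpolation=2); cv2.imwrite("pics/c2.png",b[...,::-1])
E
```

```text
red side 121 [275.0744 330.6942] ((275.132080078125, 331.0377197265625), (21.562545776367188, 6.021972179412842), 60.945396423339844)
red side 106 [250.0189 239.1792] ((249.50003051757812, 239.00003051757812), (20.50609588623047, 4.949747085571289), 45.0)
red side 22 [324.5    236.2727] ((324.5000305175781, 236.50003051757812), (4.242640495300293, 4.242640495300293), 45.0)
red side 14 [232.5    300.7143] ((232.5, 300.5), (3.0, 3.0), 90.0)
red side 12 [293.5 266.5] ((293.5000305175781, 266.5000305175781), (2.8284268379211426, 2.8284268379211426), 45.0)
red top 82 [218.0976 280.2073] ((218.3112335205078, 280.0830078125), (4.766758441925049, 18.93820571899414), 14.931416511535645)
red top 78 [244.2179 217.359 ] ((244.0, 217.0), (18.0, 4.0), 90.0)
red top 15 [313.4 230.4] ((313.5, 230.5), (3.0, 3.0), 90.0)
red top 8 [225.875 227.875] ((226.0, 228.0), (2.0, 2.0), 90.0)
red top 7 [276.     235.2857] ((276.0, 235.0), (2.0, 2.0), 90.0)
orange side 131 [225.6947 188.1374] ((226.05172729492188, 188.12069702148438), (3.6765801906585693, 41.230220794677734), 66.80140686035156)
orange top 104 [247.9808 179.3365] ((248.53065490722656, 179.76486206054688), (33.49884796142578, 3.9664015769958496), 7.431407928466797)
black side 6 [367.1667 188.3333] ((367.0, 188.49998474121094), (3.535533905029297, 2.1213202476501465), 45.0)
black top 760 [376.2395 223.4908] ((375.5000305175781, 223.50003051757812), (33.941123962402344, 33.941123962402344), 45.0)
```

View pics/c1.png

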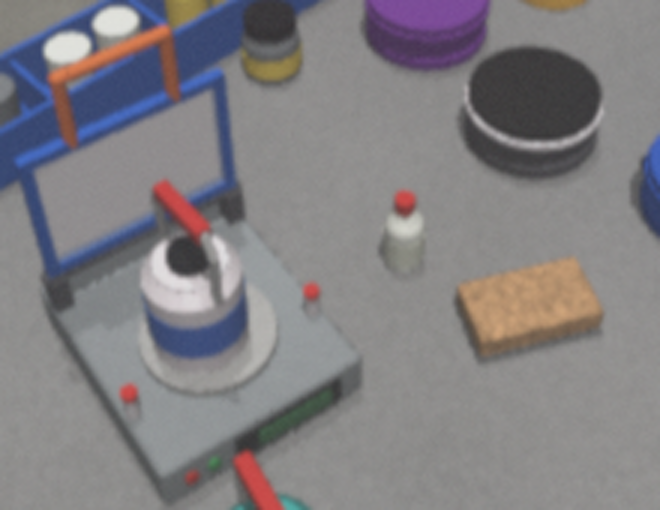

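View pics/c2.png

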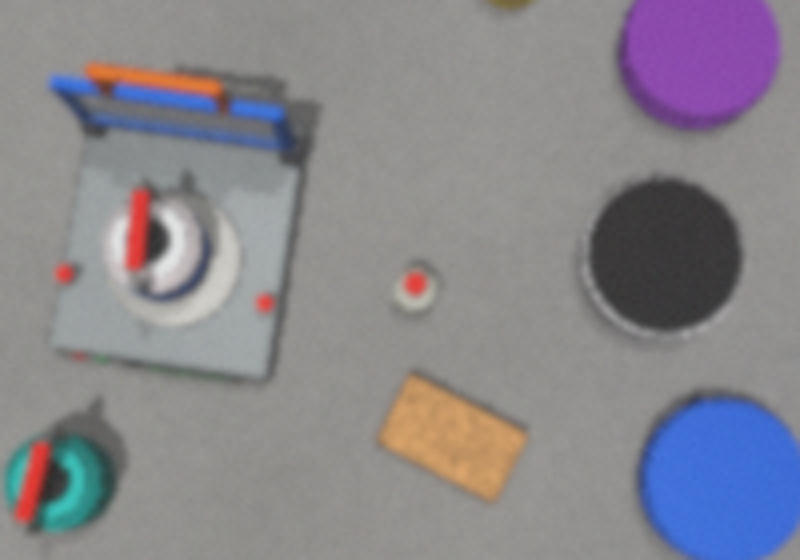

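The canister that's meant is the white/blue one at side (250,270), top (250,222), since it stands on the scale pan and isn't turquoise (that one is at top (222,281)). The stand is the black-topped one at side (368,203), top (376,223). The purple (385,172) and blue (391,281) ones are look-alikes. The crops confirm this, and the bottle stands at top (314,231). Next I triangulate.

Run:
```python
from h import *
np.set_printoptions(precision=4,suppress=True)
S=cv2.imread("pics/side0.png")[...,::-1].copy();T=cv2.imread("pics/top0.png")[...,::-1].copy()
def fe(n,im,roi,vm):
    A,c,p=blobs(n,im,0,180,0,0,roi,vmax=vm)[0]
    m=np.zeros((400,640),np.uint8); m[p[:,1],p[:,0]]=1
    m=cv2.morphologyEx(m,cv2.MORPH_OPEN,np.ones((3,3),np.uint8))
    k=max(cv2.findContours(m,0,1)[0],key=len)
    return A,cv2.fitEllipse(k)
for vm in (70,80,90): 
    es=fe("side",S,(335,175,400,235),vm); et=fe("top",T,(350,198,405,250),vm); print(vm,es,et,tri(es[1][0],et[1][0]))
print("grip",tri((250.0,239.2),(244.2,217.4)))
print("bar",tri((225.9,188.1),(248.3,179.6)))
print("stops",tri((232.5,300.7),(225.9,227.9)),tri((293.5,266.5),(276,235.3)))
print("bottlecap",tri((324.5,236.3),(313.4,230.4)))
# grip ends in top
for z in(.212,): print("gripends",plane("top",(244.9,208),z),plane("top",(243.4,226.5),z))
# white rim
print([ (y,S[y,368].tolist()) for y in range(183,232,2)])
# base corners top & bar ends
print("bar ends",plane("top",(232,177.3),.29),plane("top",(264.5,181.7),.29))
A,c,p=blobs("top",T,174,5,140,90,(235,200,255,235))[0]; 
print(cv2.fitLine(p.astype(np.float32),2,0,.01,.01).ravel())
print(manip.current_clock())
```

```text
70 (np.int32(978), ((367.7496643066406, 200.8931884765625), (28.2491512298584, 41.83272933959961), 96.62541961669922)) (np.int32(1019), ((375.79608154296875, 223.2496337890625), (34.756591796875, 35.365013122558594), 140.2244110107422)) (array([ 0.526 , -0.2069,  0.0526]), np.float64(0.0025330386048186783))
80 (np.int32(1026), ((367.7420959472656, 200.74978637695312), (29.077844619750977, 42.661781311035156), 96.05839538574219)) (np.int32(1070), ((375.840576171875, 223.24684143066406), (35.66438293457031, 36.304622650146484), 116.14064025878906)) (array([ 0.526 , -0.2069,  0.0531]), np.float64(0.002365030669535711))
90 (np.int32(1052), ((367.81707763671875, 200.70855712890625), (29.587356567382812, 42.98908615112305), 96.2681655883789)) (np.int32(1105), ((375.9029846191406, 223.2347869873047), (36.34333419799805, 36.91629409790039), 148.72950744628906)) (array([ 0.526 , -0.2071,  0.0532]), np.float64(0.002480453255157644))
grip (array([0.525 , 0.2175, 0.2135]), np.float64(0.0002965894987101661))
bar (array([0.6261, 0.1971, 0.2887]), np.float64(0.001447516037717813))
stops (array([0.5
[... 197 characters left out ...]
82707))
gripends [0.5544 0.2164 0.212 ] [0.4974 0.2195 0.212 ]
[(183, [139, 137, 136]), (185, [105, 103, 104]), (187, [62, 60, 61]), (189, [61, 59, 61]), (191, [63, 62, 63]), (193, [64, 61, 61]), (195, [61, 61, 59]), (197, [64, 63, 64]), (199, [61, 60, 61]), (201, [62, 61, 62]), (203, [63, 62, 62]), (205, [65, 63, 64]), (207, [64, 63, 64]), (209, [62, 61, 62]), (211, [64, 64, 64]), (213, [63, 61, 63]), (215, [62, 60, 61]), (217, [154, 152, 154]), (219, [148, 144, 147]), (221, [73, 73, 73]), (223, [65, 63, 64]), (225, [75, 72, 76]), (227, [73, 71, 75]), (229, [91, 92, 91]), (231, [123, 123, 121])]
bar ends [0.6323 0.2441 0.29  ] [0.6188 0.149  0.29  ]
[  0.0829  -0.9966 244.2179 217.359 ]
0.1
```

Run:
```python
from h import *
np.set_printoptions(precision=4,suppress=True)
print("turq",tri((275.1,330.7),(218.1,280.2)))
hl,hr=plane("top",(233.75,192.5),.086),plane("top",(283.25,198.75),.086); print("hinge",hl,hr,(hl+hr)/2)
sl,sr=plane("side",(190+60/3,170+285/3),.086),plane("side",(190+232/3,170+200/3),.086); print("hinge side",sl,sr,(sl+sr)/2)
for n,p in(("pan top",(210+175/4,160+260/4)),): print(n,plane("top",p,.06))
for n,p in (("FL",(223,246.3)),("FR",(277,255))): print(n,plane("top",p,.05))
def quat(yaw,tilt=0):
    # tool y along scale-ish +x rotated by yaw; z down
    y=np.array([np.cos(yaw)*np.cos(tilt),np.sin(yaw)*np.cos(tilt),np.sin(tilt)])
    z=np.array([np.cos(yaw)*np.sin(tilt),np.sin(yaw)*np.sin(tilt),-np.cos(tilt)])
    return R.from_matrix(np.c_[np.cross(y,z),y,z]).as_quat(), z
g=np.array([.525,.2175,.2135]); 
for yw in (np.radians(-3.1+90),np.radians(-3.1-90)):
    q,z=quat(yw)
    for p in ((.525,.2175,.35),(.525,.2175,.194),(.526,-.207,.35),(.526,-.207,.194)): print("can",np.round(yw,2),p,manip.solve_ik(np.array(p),q))
for tl in (0,.3):
  for s in (1,-1):
    q,z=quat(np.radians(-8.4),tl)
    if s<0: q=(R.from_quat(q)*R.from_euler('z',np.pi)).as_quat()
    h=np.array([.64,.195,.086])
    for a in (1.5,.8,0):
        p=h+.205*np.array([-np.cos(a)*.989,np.cos(a)*.146,np.sin(a)])+.01*z
        print("bar",tl,s,a,p,manip.solve_ik(p,q))
```

```text
turq (array([0.3385, 0.3029, 0.1614]), np.float64(0.0039402263015693405))
hinge [0.6285 0.275  0.086 ] [0.6066 0.1077 0.086 ] [0.6175 0.1913 0.086 ]
hinge side [0.6251 0.2826 0.086 ] [0.5989 0.1198 0.086 ] [0.612  0.2012 0.086 ]
pan top [0.5212 0.2086 0.06  ]
FL [0.4502 0.3125 0.05  ]
FR [0.4205 0.1295 0.05  ]
can 1.52 (0.525, 0.2175, 0.35) [ 0.4783  0.5104 -1.2946  1.5849  0.495   1.4247  0.6599]
can 1.52 (0.525, 0.2175, 0.194) [ 0.4548  0.7412 -1.3001  1.7766  0.7595  1.2371  0.4591]
can 1.52 (0.526, -0.207, 0.35) [ 1.2142  0.4529 -1.2067  1.5929  0.4284  1.3942  1.4809]
can 1.52 (0.526, -0.207, 0.194) [ 1.117   0.5803 -1.0667  1.7866  0.5632  1.1177  1.3763]
can -1.62 (0.525, 0.2175, 0.35) [-0.2695  0.2352 -0.2066  1.6073  0.0496  1.3043 -2.1085]
can -1.62 (0.525, 0.2175, 0.194) [ 0.3565  0.597  -1.0858  1.779   0.5825  1.1292 -2.5462]
can -1.62 (0.526, -0.207, 0.35) [ 0.9356  0.2989 -0.76    1.6002  0.2106  1.3269 -1.4782]
can -1.62 (0.526, -0.207, 0.194) [ 0.8544  0.4312 -0.6699  1.7942  0.3089  1.023  -1.5589]
bar 0 1 1.5 [0.6257 0.1971 0.2805] [ 0.4155  0.7899 -1.3026  1.4565 
[... 357 characters left out ...]
1.2963  1.8079  0.6465  1.2187  1.9862]
bar 0 -1 0 [0.4373 0.2249 0.076 ] [ 0.4308  0.877  -1.3037  2.0407  0.998   1.081   1.6292]
bar 0.3 1 1.5 [0.6286 0.1967 0.2809] [ 0.4828  0.6081 -1.2966  1.7129  0.8961  1.1712 -1.1856]
bar 0.3 1 0.8 [0.5017 0.2154 0.2235] [ 0.4871  0.4131 -1.286   2.0178  0.7989  0.9556 -1.3464]
bar 0.3 1 0 [0.4402 0.2245 0.0764] [ 0.0591  0.4743 -0.8668  2.2381  1.0785  0.6725 -1.7645]
bar 0.3 -1 1.5 [0.6286 0.1967 0.2809] [ 0.4828  0.6081 -1.2966  1.7129  0.8961  1.1712  1.956 ]
bar 0.3 -1 0.8 [0.5017 0.2154 0.2235] [ 0.4871  0.4131 -1.286   2.0178  0.7989  0.9556  1.7951]
bar 0.3 -1 0 [0.4402 0.2245 0.0764] [ 0.3511  0.7763 -1.301   2.2318  1.3347  1.0193  1.2267]
```

```bash
cat >> h.py <<'E'
def quat(yaw,tilt=0):
    y=np.array([np.cos(yaw)*np.cos(tilt),np.sin(yaw)*np.cos(tilt),np.sin(tilt)])
    z=np.array([np.cos(yaw)*np.sin(tilt),np.sin(yaw)*np.sin(tilt),-np.cos(tilt)])
    return R.from_matrix(np.c_[np.cross(y,z),y,z]).as_quat(), z
np.set_printoptions(precision=4,suppress=True)
E
python3 - <<'E'
from h import *
p=manip.current_tool_pos(); manip.servo_line(np.array([p[0],p[1],.40]),vel=.2)
q,_=quat(np.radians(86.9))
manip.move_pose(np.array([.525,.2175,.33]),q)
manip.servo_line(np.array([.525,.2175,.25]),vel=.1)
print(manip.current_clock(),manip.current_tool_pos(),manip.current_force())
im=viewer.get_image("side"); t=viewer.get_image("top")
a=cv2.resize(im[150:330,180:360],None,fx=2.2,fy=2.2); b=cv2.resize(t[150:330,180:360],None,fx=2.2,fy=2.2)
cv2.imwrite("pics/pre.png",np.hstack([a,b])[...,::-1])
E
```

```text
5.2667 [0.5253 0.2179 0.2506] [-0.3506  0.4298  0.1595]
```

View pics/pre.png

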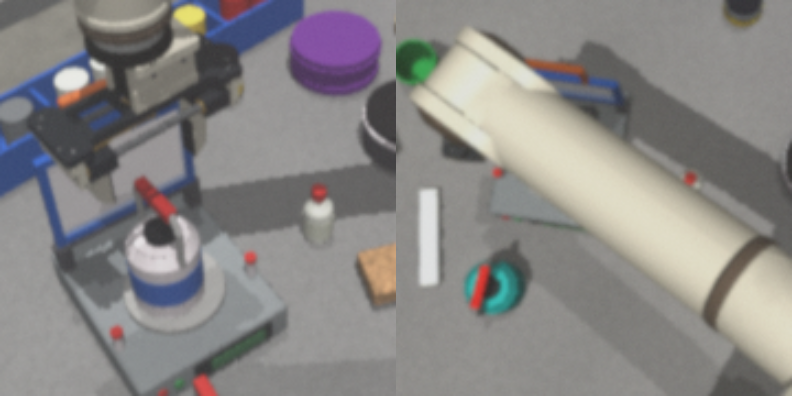

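The side view shows the open jaws straddling the red grip (crop 155,195), and the cover is still upright. I'll descend, grip and lift.

Run:
```python
from h import *
manip.servo_line(np.array([.525,.2175,.1945]),vel=.08)
print(manip.current_force(),manip.current_tool_pos())
effector.close(f_grip=35); print("gap",manip.current_finger_gap(),manip.current_gripper_force(),manip.current_force())
manip.servo_line(np.array([.525,.2175,.20]),vel=.03); manip.sleep(.2)
print(manip.current_force(),manip.current_wrist_torque(),manip.current_finger_gap())
manip.servo_line(np.array([.525,.2175,.33]),vel=.15); manip.sleep(.2)
print(manip.current_clock(),manip.current_tool_pos(),manip.current_force(),manip.current_wrist_torque(),manip.current_finger_gap())
im=viewer.get_image("side"); cv2.imwrite("pics/lift.png",im[...,::-1])
for b in blobs("side",im,100,120,100,60,(210,180,330,300),amin=30)[:3]: print(b[0],b[1])
```

```text
[-1.4556  0.6867  0.4514] [0.5251 0.2179 0.1948]
gap 0.013991285419462865 34.84346151351929 [-1.3456  0.0522 -0.1709]
[ 0.3839 -0.0731 -6.0822] [ 0.1013 -0.164  -0.0385] 0.013681259008921472
9.15 [0.5246 0.2172 0.3291] [-0.0147  0.1752 -5.7637] [ 0.0791 -0.1276 -0.035 ] 0.013524356496125494
365 [250.9014 243.9178]
356 [223.2781 204.4101]
118 [262.2712 184.5593]
```

Run:
```python
from h import *
manip.servo_line(np.array([.526,-.207,.33]),vel=.18)
manip.servo_line(np.array([.526,-.207,.255]),vel=.1); manip.sleep(.3)
f0=np.mean([manip.current_force()[2] for _ in range(5)]); print(manip.current_clock(),f0)
z=.255; log=[]
while z>.185:
    z-=.002; manip.servo_line(np.array([.526,-.207,z]),vel=.02)
    d=manip.current_force()[2]-f0
    log.append((round(z,4),round(d,2)))
    if d>1.2:
        manip.sleep(.1); d=manip.current_force()[2]-f0; log.append(round(d,2))
        if d>1.2: break
print(log[-8:],manip.current_clock(),manip.current_tool_pos(),manip.current_force(),manip.current_wrist_torque())
```

```text
12.9083 -6.89342135826292
[(0.245, np.float64(0.78)), (0.243, np.float64(1.06)), (0.241, np.float64(-0.33)), (0.239, np.float64(1.7)), np.float64(0.76), (0.237, np.float64(0.49)), (0.235, np.float64(1.27)), np.float64(1.54)] 15.7083 [ 0.526 -0.207  0.235] [ 0.1828  0.3169 -5.3488] [ 0.1309 -0.175   0.0017]
```

No contact yet: that trigger was sensor noise of about 1 N. I'll use an averaged threshold instead.

Run:
```python
from h import *
def fz(n=4):
    v=[]
    for _ in range(n): manip.sleep(.03); v.append(manip.current_force()[2])
    return np.mean(v)
z=manip.current_tool_pos()[2]; log=[]
while z>.183:
    z-=.0015; manip.servo_line(np.array([.526,-.207,z]),vel=.02)
    f=manip.current_force()[2]
    if f>-4.5:
        f=fz(); log.append((round(z,4),round(f,2)))
        if f>-2: break
print(log,manip.current_clock(),manip.current_tool_pos(),fz(),manip.current_wrist_torque())
im=viewer.get_image("side"); t=viewer.get_image("top")
a=cv2.resize(im[130:260,300:440],None,fx=2.8,fy=2.8); b=cv2.resize(t[150:280,300:440],None,fx=2.8,fy=2.8)
cv2.imwrite("pics/place.png",np.hstack([a,b])[...,::-1])
```

```text
[(np.float64(0.1945), np.float64(-3.66)), (np.float64(0.193), np.float64(1.09))] 22.975 [ 0.5262 -0.207   0.1933] 1.0402395804621758 [0.0955 0.203  0.0115]
```

View pics/place.png

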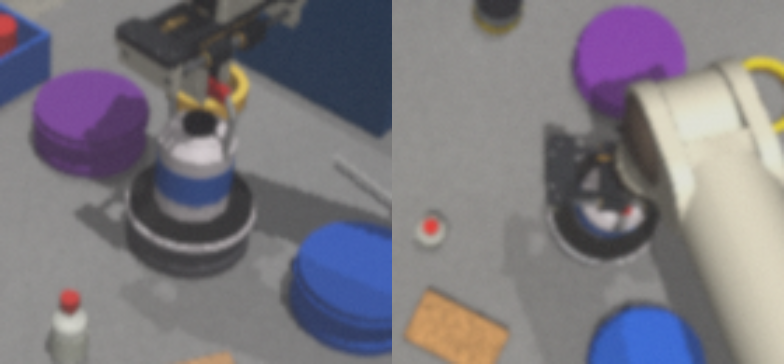

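The canister stands centred on the black plate (crop 193,200) and its weight is carried. Now I release it, retract, and measure the scale with the pan free.

Run:
```python
from h import *
effector.open_jaws(); print(manip.current_finger_gap(),manip.current_force())
manip.servo_line(np.array([.526,-.207,.27]),vel=.08)
manip.servo_line(np.array([.526,-.207,.40]),vel=.2)
im=viewer.get_image("side"); t=viewer.get_image("top"); cv2.imwrite("pics/s2.png",im[...,::-1]);cv2.imwrite("pics/t2.png",t[...,::-1])
print(manip.current_clock())
r=lambda n,i,roi:[(b[0],b[1]) for b in blobs(n,i,174,5,140,90,roi)[:3]]
print("grip",r("side",im,(345,150,400,190)),r("top",t,(350,180,410,250)))
o=[blobs("side",im,4,14,140,120,(200,175,255,225))[0],blobs("top",t,4,14,140,120,(215,170,295,200))[0]]
print("bar",o[0][:2],o[1][:2],tri(o[0][1],o[1][1]))
a=cv2.resize(im[170:340,190:320],None,fx=3,fy=3,interpolation=2); b=cv2.resize(t[165:275,210:310],None,fx=4,fy=4,interpolation=2)
c=np.zeros((510,790,3),np.uint8); c[:510,:390]=a; c[:440,390:790]=b; cv2.imwrite("pics/scale.png",c[...,::-1])
```

```text
0.09206491323842994 [ 0.2434  0.3372 -0.4754]
26.5167
grip [(np.int32(73), array([372.8082, 158.0411]))] [(np.int32(51), array([382.6275, 218.8627]))]
bar (np.int32(132), array([225.6894, 188.1515])) (np.int32(105), array([247.9143, 179.3143])) (array([0.6266, 0.1979, 0.2888]), np.float64(0.0005106222852511013))
```

View pics/scale.png

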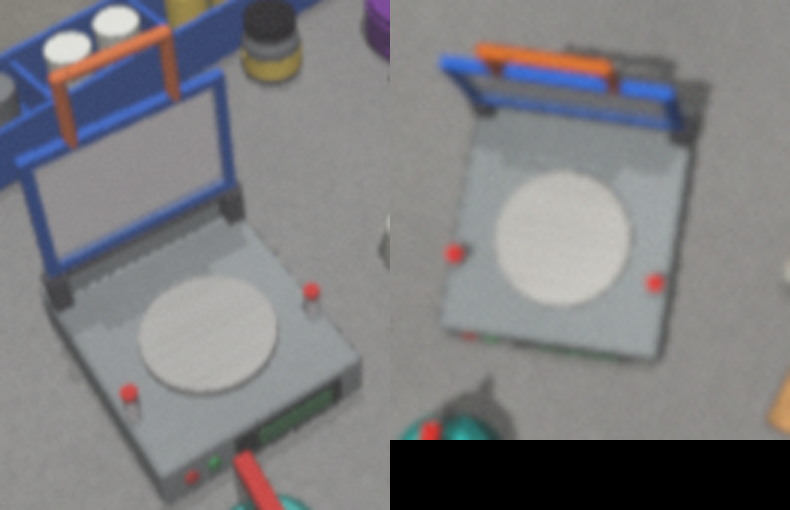

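The cover still stands upright and the pan is empty: pan centre at top (253,224), side (259,281), bar at top (248,179). Next I compute the hinge and grip the bar.

Run:
```python
from h import *
P,e=tri((258.9,280.7),(252.8,223.9)); print("pan",P,e); g=tri((372.8,158.0),(382.6,218.9)); print("canister grip",g)
s1,s2=tri((232.5,300.7),(225.9,227.9))[0],tri((293.5,266.5),(276,235.3))[0]
d=(s1-s2)[:2]; d2=np.array([.0135,.0951]); ya=d/np.linalg.norm(d)+d2/np.linalg.norm(d2); yaw=np.arctan2(ya[1],ya[0])-np.pi/2
ux=np.array([np.cos(yaw),np.sin(yaw),0]); uy=np.array([-ux[1],ux[0],0])
H=np.r_[P[:2],.086]+.105*ux; B=np.array([.6266,.198,.2888]); v=B-H
print("yaw",yaw,"H",H,"bar rel",v@ux,v@uy,v[2],"a",np.arctan2(v[2],-(v@ux)),np.hypot(v@ux,v[2]))
T=.25; q,z=quat(yaw,T)
B=B-.018*uy
q=min([q,(R.from_quat(q)*R.from_euler('z',np.pi)).as_quat()],key=lambda k:abs(manip.solve_ik(B-.1*z,k)[6]))
np.savez("bar.npz",H=H,ux=ux,uy=uy,q=q,z=z)
manip.move_pose(B-.12*z,q)
manip.servo_line(B-.05*z,vel=.15)
print(manip.current_clock(),manip.current_q(),manip.current_force())
im=viewer.get_image("side"); cv2.imwrite("pics/bar.png",cv2.resize(im[120:320,160:340],None,fx=3,fy=3)[...,::-1])
```

```text
pan [0.5251 0.2121 0.0526] 0.0022764332711296903
canister grip (array([ 0.5197, -0.2017,  0.2205]), np.float64(0.0031705988263424725))
yaw -0.14631053849036024 H [0.629  0.1968 0.086 ] bar rel -0.0025341138648426395 0.0008072874209890525 0.2028 a 1.5583013465958937 0.2028158320572632
29.0917 [ 0.4366  0.4059 -1.0994  1.6468  0.5786  1.1639 -0.9378] [0.3556 0.7835 0.4447]
```

View pics/bar.png

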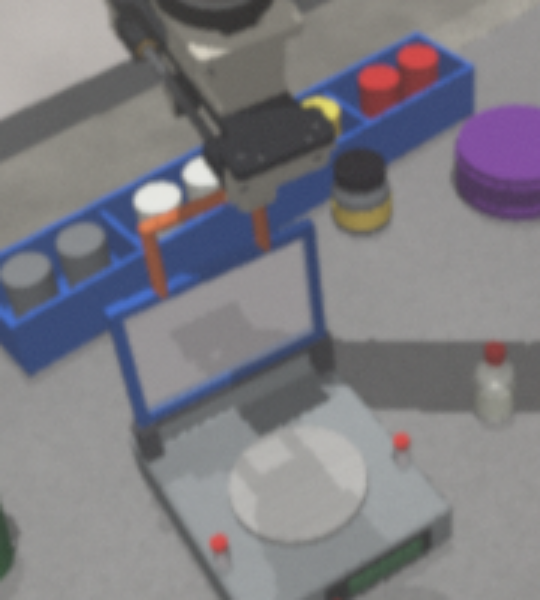

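The jaws are over the bar at crop (200,210), offset towards the right arm but inside it. I'll approach, grip, and follow the arc with force correction.

Run:
```python
from h import *
D=np.load("bar.npz"); H,ux,uy,q,z=[D[k] for k in("H","ux","uy","q","z")]
B=np.array([.6266,.198,.2888])-.015*uy; dep=.010
manip.servo_line(B-.05*z,vel=.1); manip.servo_line(B+dep*z,vel=.08)
F0=np.mean([manip.current_force() for _ in range(5)],0); print("pre",F0,manip.current_clock())
effector.close(f_grip=25); print("gap",manip.current_finger_gap(),manip.current_gripper_force(),manip.current_force()-F0)
a=1.55; off=np.zeros(3); Hs=H-.015*uy; log=[]
while a>.06:
    a-=.05
    rad=np.array([-np.cos(a),0,np.sin(a)]); r=rad[0]*ux+rad[2]*np.array([0,0,1])
    manip.servo_line(Hs+.205*r+dep*z+off,vel=.06)
    F=manip.current_force()-F0; Fr=F@r
    off+=.0002*Fr*r
    log.append((round(a,2),round(float(Fr),1),np.round(F,1),np.round(1e3*np.array([off@ux,off[2]]),1)))
    if np.linalg.norm(F)>30 or manip.current_finger_gap()<.009: print("ABORT",F,manip.current_finger_gap()); break
for l in log[::4]+log[-2:]: print(*l)
print(a,manip.current_clock(),manip.current_tool_pos(),manip.current_finger_gap())
np.savez("bar2.npz",H=H,Hs=Hs,ux=ux,uy=uy,q=q,z=z,off=off,F0=F0,a=a,dep=dep)
im=viewer.get_image("side"); cv2.imwrite("pics/low.png",cv2.resize(im[170:390,170:370],None,fx=2.7,fy=2.7)[...,::-1])
```

```text
pre [0.615  0.4859 0.1943] 30.2917
gap 0.011025385018787854 24.999936819076538 [-1.0895 -0.112   0.7222]
1.5 -13.7 [  0.5   4.8 -13.8] [ 0.2 -2.7]
1.3 0.3 [-0.   4.9  0.2] [-0.1 -1.5]
1.1 1.5 [0.  5.  1.3] [-0.3 -1. ]
0.9 1.8 [-1.3  4.5  0.8] [-0.6 -0.7]
0.7 -1.2 [ 1.6  5.7 -0.9] [-0.5 -0.7]
0.5 0.3 [-0.2  5.4 -1.1] [-0.9 -0.4]
0.3 -0.1 [ 0.8  5.1 -0.2] [-0.9 -0.4]
0.1 -0.2 [0.7 3.5 0. ] [-0.7 -0.5]
0.1 -0.2 [0.7 3.5 0. ] [-0.7 -0.5]
0.05 1.5 [-0.8  4.5  0.2] [-1.  -0.4]
0.04999999999999924 41.1167 [0.4255 0.2115 0.0851] 0.011395950871870009
```

View pics/low.png

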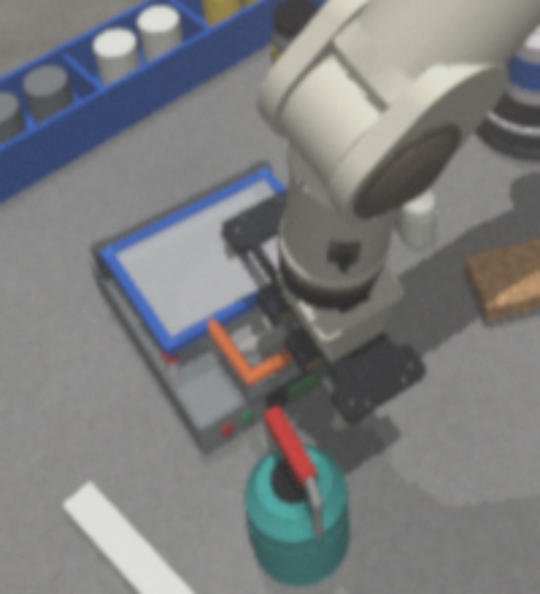

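The cover is nearly level, the bar is held at crop (280,365), and the gripper is clear of the turquoise canister. I'll press gently onto the stops, release, and check.

Run:
```python
from h import *
D=np.load("bar2.npz"); F0=D["F0"]; z=D["z"]; p=manip.current_tool_pos(); z0=p[2]; log=[]
while p[2]>z0-.022:
    p=p-np.array([0,0,.0015]); manip.servo_line(p,vel=.03); manip.sleep(.05)
    f=(manip.current_force()-F0)[2]; log.append((round(p[2]*1e3,1),round(f,1)))
    if f>10: break
print(log,manip.current_clock())
effector.open_jaws(); print(manip.current_finger_gap(),manip.current_force()-F0)
p=manip.current_tool_pos(); manip.servo_line(p-.06*z,vel=.08); p=p-.06*z
manip.servo_line(p+np.array([0,0,.2]),vel=.2)
manip.move_pose(np.array([.35,-.05,.45]),D["q"])
print(manip.current_clock(),manip.current_force())
im=viewer.get_image("side"); t=viewer.get_image("top")
o=[blobs("side",im,4,14,140,120,(190,240,300,340)),blobs("top",t,4,14,140,120,(210,200,300,275))]
for k in o: print([(b[0],b[1]) for b in k[:2]])
a=cv2.resize(im[150:350,190:410],None,fx=1.8,fy=1.8); b=cv2.resize(t[150:350,200:420],None,fx=1.8,fy=1.8)
cv2.imwrite("pics/end.png",np.hstack([a,b])[...,::-1])
```

```text
[(np.float64(83.8), np.float64(-0.9)), (np.float64(82.3), np.float64(-0.7)), (np.float64(80.8), np.float64(0.2)), (np.float64(79.3), np.float64(-0.3)), (np.float64(77.8), np.float64(-1.1)), (np.float64(76.3), np.float64(-0.9)), (np.float64(74.8), np.float64(-0.8)), (np.float64(73.3), np.float64(12.7))] 43.5667
0.09165253501147488 [-0.7311  1.3879 -0.7971]Traceback (most recent call last):
  File "<stdin>", line 11, in <module>
bench.PlanningError: the arm cannot take that pose within its joint ranges
```

Run:
```python
from h import *
manip.move_pose(np.array([.50,-.03,.40]),quat(np.radians(86.9))[0])
print(manip.current_clock(),manip.current_tool_pos(),manip.current_force())
im=viewer.get_image("side"); t=viewer.get_image("top")
for n,i,r in(("side",im,(190,240,300,340)),("top",t,(210,200,300,275))): print([(b[0],b[1]) for b in blobs(n,i,4,14,140,120,r)[:2]])
a=cv2.resize(im[150:350,190:410],None,fx=1.8,fy=1.8); b=cv2.resize(t[150:350,200:420],None,fx=1.8,fy=1.8)
cv2.imwrite("pics/end.png",np.hstack([a,b])[...,::-1])
```

```text
48.825 [ 0.4999 -0.0294  0.3997] [ 0.5271  0.4237 -1.1545]
[(np.int32(301), array([274.8106, 297.2691]))]
[(np.int32(192), array([247.3385, 247.9688]))]
```

View pics/end.png

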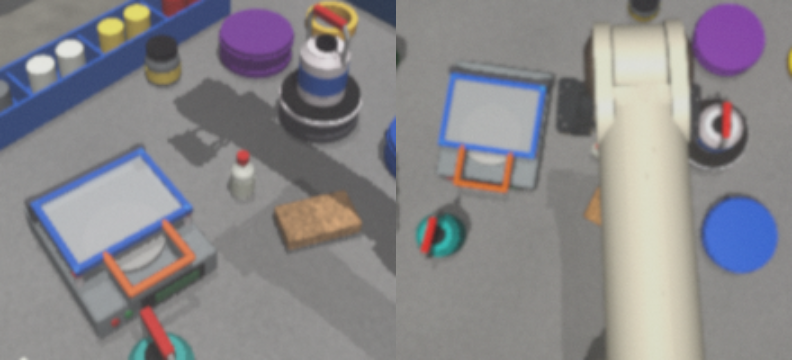

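The cover is level on its stops (bar at side crop 155,275), the canister stands upright and centred on the plate (crop 322,85), and the other objects are where they were. I'm handing in.

```bash
python3 -c "
from bench import manip
print(manip.hand_in())"
```

```text
the job is handed in; nothing more can be done
None
```

The job is handed in, but the hand-in returned no verdict: the canister stands upright near the middle of the plate on the yellow-columned stand, the cover was lowered under control onto its stops, and the last pictures show nothing else moved.

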